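# Press the power module flush into its socket frame

## Task

Fit the black power module from the pink slotted rack into the empty cream socket frame on the green control board: label side up, its notched corner at the frame's corner key, pressed down with careful thumb force until both spring clips have caught and it sits flush with the frame's rim all round, then let go of it. Do not crack the board by forcing it, and leave the other two modules in their slots and the small things on the mat where they are.

Things in the scene. Friction and masses are not known exactly. Their poses are not given: they have to be found in the camera images.
- module_mid (a point): Centre of the black power module to fit, a rigid block 40 mm (its x) by 56 (y) by 20 thick (z), 70 g +-30%. +z: label side (white label, orange stripe); -z: gold contacts. It starts on edge in one of the rack's slots, +x down, label facing away from the robot within 0.35 rad, top edge 47 mm above the table. Its 56 mm long sides (x = +-20 mm) are flat. Lying flat on the mat, its centre is 12 mm up.
- module_key (a point): Centre of the module's notch at label level, at (-15.5, +23.5, +10) mm from its centre: a 9 x 9 mm square corner missing through the whole thickness (an upper corner as it stands in the rack). Standing on edge on the mat, 40 mm tall, the module is stable; pushed near its upper edge from the label side, towards the robot, it tips over and lies label up.
- module_top (a point): Middle of the module's label face, 10 mm along +z from its centre: where to press. In the 40 mm wide ends (y = +-28 mm) runs a clip groove, 9 mm wide and 3.5 mm deep, half-way up the thickness; 5.5 mm above and below it is plain.
- frame_mid (a point): Centre of the cream socket frame's mouth at rim level, 42 mm above the table; its axes match the fitted module's. Recess 42 (x) by 58 (y) mm, 1 mm loose all round, 20 mm deep, mouth bevelled 2 mm; outside 56 by 76 mm, 23.5 mm above the board. A fitted module's centre is 10 mm below this point. Nothing within 70 mm is higher than the rim.
- frame_key (a point): The corner key: a 9 x 9 mm post with orange top, 2 mm below the rim, filling the recess's corner at (-16.5, +24.5) mm from the frame's centre. The module's notch goes round it, so the module enters one way round only.
- clip_mid (a point): Middle of the +y one of two sprung steel clip noses, 3 mm out of the recess's end walls (y = +-29 mm), 10 mm below the rim. A module let in by hand stops on them about 13 mm proud; 10 to 20 N on the middle of its top drives it past them to the recess's floor, where they snap into its grooves. One end may go first and leave it jammed aslant: then press the high end, 20 mm off the middle.
- board: Green control board, 210 by 156 mm, in an aluminium holder 240 by 180 mm, fixed. Origin on the mat under the frame's centre, same axes as the frame; the board's face is 16.5 mm above it. A load above 60 N cracks the board: stop pressing by force.
- rack: Pink slotted antistatic rack, fixed, 196 mm (x) by 71 (y) by 46 high; origin under its centre, on the mat; its x axis points the way the labels face. Slots across it at x = -60, 0, 60 mm, modules standing on its 5 mm base. Grooved walls reach in to y = +-23 mm and cover the modules' ends to full height: take a module from above by its broad faces, 20 mm apart; 40 mm is free between neighbours.
- mat: Blue bench mat, 560 by 1060 mm, fixed; origin under its centre; its top is 2 mm above the table. The stretch between rack and board, about x = 0.47 to 0.67 m and y = -0.05 to 0.14 m, is free for putting the module down and tipping it over (it then lies about 30 mm nearer the robot than it stood).
- spare_a: Grey finned module, 40 x 56 x 20 mm, in another slot; leave it. Origin at its centre.
- spare_b: Blue module, 40 x 56 x 20 mm, in another slot; leave it. Origin at its centre.
- solder_spool: Solder spool, black flanges, 52 mm across, 36 mm high, standing on the mat beyond the free stretch; leave it. Origin under its centre.
- flux_bottle: Small pale bottle with a red cap, 36 mm across, 75 mm high; leave it. Origin under its centre.
- tweezers: Steel tweezers, 120 mm long, lying near the robot; leave them. Origin under their middle.
- wick_reel: Blue reel, 40 mm across, 12 mm high, near the robot; leave it. Origin under its centre.
Mind the look-alikes: they are no part of the job. Of the things like the part that bears module_mid, leave any that is turquoise; of the rest the larger one is meant.

How it is judged (in metres and radians):
At the end, for the whole second after the job is handed in: The black module lies label up in the socket frame, its centre within 2.5 mm of the recess's centre and its notch at the key (within 5 mm), its top flush with the rim (within 1.5 mm) and level (within 0.04 rad), at rest and released; the other modules and the things on the mat are where they were (z of module_mid in the frame of frame_mid between -0.012 and -0.0085 m and horizontal distance between module_mid and frame_mid below 0.0025 m and horizontal distance between module_key and frame_key below 0.005 m and angle between module_mid's own z axis and vertical below 0.04 rad and linear speed of module below 0.01 m/s); the robot touches nothing.
It fails at once if the board is loaded with more than 60 N and cracks (contact force between anything else and board above 60 N).
It fails at once if another module is shifted by more than 15 mm (distance of any of spare_a, spare_b from where it was at the start of the episode above 0.015 m).
It fails at once if a small thing on the mat is shifted by more than 30 mm (distance of any of solder_spool, flux_bottle, tweezers, wick_reel from where it was at the start of the episode above 0.03 m).
It also fails if it takes over 64 s, if anything falls off the work surface, if the arm or the gripper's body presses on something with over 40 N, if the wrist force passes 120 N, or if a joint passes its speed limit or range.

## Robot

A 7-joint arm with a two-finger parallel gripper is mounted at the origin on the work surface. World frame = base frame: x ahead of the robot, y to its left, z up, the work surface at z = 0. Lengths are in mm, angles in rad, forces in N, time in s.
With the tool pointing down it reaches from about 400 to 875 mm from the base axis. Payload 4.4 kg.
Tool frame: the origin (TCP) lies on the centre line of the jaws, within the pads' length; the fingertips stand 14 mm ahead of it and the grasp point (between the pads) lies 5 mm behind it; z points along the fingers, x is the direction in which the jaws open and shut, and the axes are right-handed (so a half turn about z gives the same grasp; the last joint's range is limited). The gripper opens to 85 mm and grips with 20 to 120 N. Pads are 22 mm wide; open, the fingers measure 114 mm over their backs; the gripper's body (76 mm by 85 mm) begins 54 mm behind the grasp point. The pads swing forward as they close: fully open they stand 13 mm farther back than shut.
Start: joints at [-1.196, 0.628, 0.038, 1.517, -0.027, 0.996, -0.02], TCP at [277.311, 587.892, 245.313] pointing down, gripper open.
Joint ranges: [-3.06, 3.06], [-0.37, 2.12], [-1.25, 1.32], [0.18, 2.47], [-1.1, 4.24], [0.23, 1.98], [-2.94, 2.94]. Speed limits (rad/s): [2.57, 2.57, 3.14, 3.14, 3.14, 3.14, 3.14].

## Interface

Orientations are given as [roll, pitch, yaw] about the fixed x, y, z axes, in that order (R = Rz(yaw) Ry(pitch) Rx(roll)).
In Python, from cell import ctrl gives the robot as it stands.
- The arm moves only by the tool send_rows, never from a script. Its argument "commands" is a list of rows, each a list of 5 numbers: the finger opening in mm, from 0 to 85.4, then the shift along the tool's x, y, z in mm, then the turn about the tool's z in degrees. In form: [[grip, x, y, z, roll], ...]. A call has 1 to 5 rows; each row is the pose to reach, as a shift and turn from the pose measured when the call began, along the tool's axes at that moment; what a row does not reach only later rows make up. A row lasts 1/10 s, in which the tool goes at most 50 mm and 8.59 degrees, less where a joint would pass 70% of its speed; a pose out of reach is approached as far as the arm can. A call with a gripper value outside its range is refused whole. The fingers move at their own pace and stop on an object; the grip force is fixed at half the most. Time passes only in rows, so rows that repeat a pose let the fingers close. It gives the time, the measured TCP pose, the force and the opening at its end, in the units of the state.
- ctrl.read_state(): the state, without advancing time (a new reading comes with each control period).
- ctrl.get_image(name): name is "scene" or "top" or "wrist"; returns the picture (384x512x3 uint8, red, green, blue); there is no depth.
- ctrl.camera_params(name): a dict with "fx", "fy", "cx", "cy" (pixels), "k1" (the pictures are not rectified: a ray, as slopes to the right and down, at radius r is drawn at 1 + k1 r^2 times it, then the intrinsics apply), "cam_to_world" (4x4, takes a point from camera to world coordinates). Camera axes: x right, y down, z forward; pixel columns grow to the right and rows downward; lengths in mm; the calibration is good to about 2 mm. A picture is of the moment at which its call begins: read the wrist's pose just before it. camera_params takes no time and is no camera call; for the wrist camera it gives the pose at the moment of the call.
- ctrl.finish_job(): hands the job in, once; it reports no verdict.
The state is a dict: "clock": time; "qpos": joint angles; "qd": joint speeds; "tau": joint torques, N m; "eef_pos": TCP position; "tool_rot": TCP orientation; "force": force on the tool from outside, world axes, zero at the start; "torque": the same for the moment, N m; "width": finger opening in mm.
Only numpy, scipy, OpenCV 4.12 (cv2) and the standard library are available. Lean on these libraries where they do the work, as an engineer would, in place of code of your own. Each camera call takes 0.05 s, during which the arm holds its last target.

## Working session

There is one attempt and no reset: what is moved stays moved. The work goes in short steps, Python scripts to look and compute and a tool call to move; the robot and the scene stay as the last step left them, time stands still between calls to the robot, and variables do not carry over. Pictures are saved under pics/ and viewed, and the job is handed in when it is done.

Besides the shell and the picture viewer there is one more tool, called after "Emit:" as name(argument=value, ...) on one line, values as JSON. send_rows: Moves the arm, as the interface text tells. Its arguments: {"type":"object","properties":{"commands":{"type":"array"}},"required":["commands"]}

```bash
ls; mkdir -p pics; cat > h.py <<'E'
import numpy as np,cv2
from cell import ctrl
def P(n): return ctrl.camera_params(n)
def shot(n,f):
    p=P(n); im=ctrl.get_image(n); cv2.imwrite('pics/'+f,cv2.cvtColor(im,cv2.COLOR_RGB2BGR)); return im,p
def ray(p,u,v):
    K=np.array([[p['fx'],0,p['cx']],[0,p['fy'],p['cy']],[0,0,1.]])
    x,y=(u-p['cx'])/p['fx'],(v-p['cy'])/p['fy']
    a,b=x,y
    for _ in range(20):
        s=1+p['k1']*(a*a+b*b); a,b=x/s,y/s
    T=np.array(p['cam_to_world']); return T[:3,3],T[:3,:3]@np.array([a,b,1.])
def onz(p,u,v,z):
    o,d=ray(p,u,v); return o+d*(z-o[2])/d[2]
def proj(p,X):
    T=np.array(p['cam_to_world']); c=T[:3,:3].T@(np.array(X)-T[:3,3]); a,b=c[:2]/c[2]; s=1+p['k1']*(a*a+b*b)
    return np.array([p['cx']+p['fx']*a*s,p['cy']+p['fy']*b*s])
E
python3 - <<'E'
from h import *
s=ctrl.read_state()
for k in s: print(k,np.round(s[k],3))
for n in('top','scene','wrist'):
    im,p=shot(n,n+'0.png'); print(n,{k:(np.round(v,3).tolist()) for k,v in p.items()})
E
```

```text
pics
clock 0.0
qpos [-1.196  0.629  0.038  1.518 -0.027  0.996 -0.02 ]
qd [ 0.    -0.    -0.001  0.    -0.001  0.002  0.001]
tau [ 0.0000e+00 -5.6340e+01  1.2260e+00 -1.9344e+01  1.1000e-02  1.1000e-02
 -0.0000e+00]
eef_pos [277.026 587.337 244.382]
tool_rot [3.142e+00 2.000e-03 1.130e+00]
force [ 0.489 -0.066 -0.343]
torque [-0.027 -0.029 -0.004]
width 85.743
top {'fx': 380.664, 'fy': 380.664, 'cx': 254.529, 'cy': 187.115, 'k1': -0.069, 'cam_to_world': [[0.077, -0.973, 0.218, 369.492], [-0.997, -0.077, 0.011, 4.951], [0.006, -0.219, -0.976, 1100.046], [0.0, 0.0, 0.0, 1.0]]}
scene {'fx': 368.404, 'fy': 368.404, 'cx': 253.984, 'cy': 188.704, 'k1': 0.008, 'cam_to_world': [[-0.377, 0.691, -0.618, 1078.096], [0.926, 0.268, -0.265, 221.573], [-0.018, -0.672, -0.74, 644.599], [0.0, 0.0, 0.0, 1.0]]}
wrist {'fx': 271.978, 'fy': 271.978, 'cx': 255.925, 'cy': 190.07, 'k1': 0.007, 'cam_to_world': [[0.428, 0.872, 0.237, 216.66], [0.904, -0.412, -0.113, 615.573], [-0.001, 0.262, -0.965, 372.939], [0.0, 0.0, 0.0, 1.0]]}
```

View pics/top0.png

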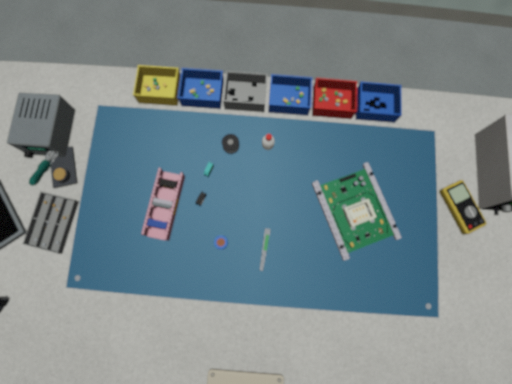

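View pics/scene0.png

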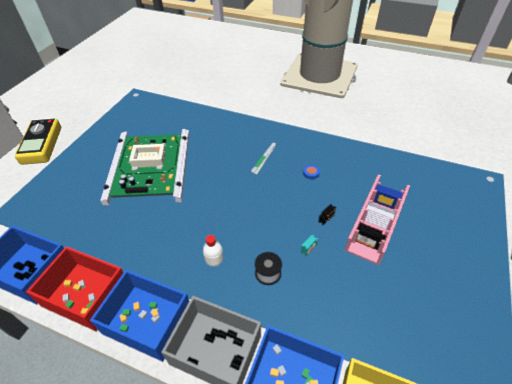

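View pics/wrist0.png

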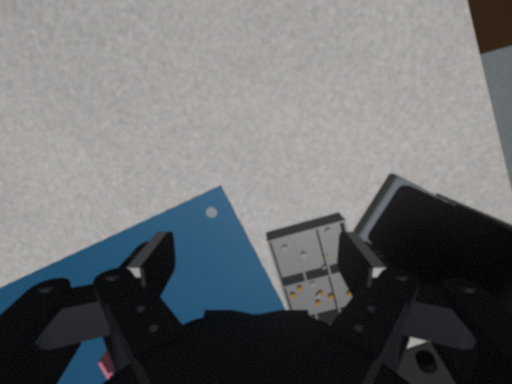

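```bash
python3 - <<'E'
import cv2,numpy as np
t=cv2.imread('pics/top0.png');s=cv2.imread('pics/scene0.png')
a=cv2.resize(t[155:250,130:230],(400,380),interpolation=cv2.INTER_CUBIC)
b=cv2.resize(s[170:265,315:415],(400,380),interpolation=cv2.INTER_CUBIC)
cv2.imwrite('pics/c1.png',np.hstack([a,b]))
a=cv2.resize(t[155:265,305:405],(400,440),interpolation=cv2.INTER_CUBIC)
b=cv2.resize(s[120:208,100:190],(400,440),interpolation=cv2.INTER_CUBIC)
cv2.imwrite('pics/c2.png',np.hstack([a,b]))
from h import *
p=P('top')
for uv,z in [((167,183),47),((162,203),47),((157,223),47),((201,199),12),((208,169),10),((360,213),42),((230,143),36),((268,141),75),((268,250),2),((221,242),14)]: print(uv,onz(p,*uv,z).round(0))
E
```

```text
(167, 183) [598. 266.  47.]
(162, 203) [539. 273.  47.]
(157, 223) [482. 280.  47.]
(201, 199) [565. 170.  12.]
(208, 169) [658. 159.  10.]
(360, 213) [ 555. -286.   42.]
(230, 143) [735.  99.  36.]
(268, 141) [736. -11.  75.]
(268, 250) [435. -35.   2.]
(221, 242) [446. 100.  14.]
```

View pics/c1.png

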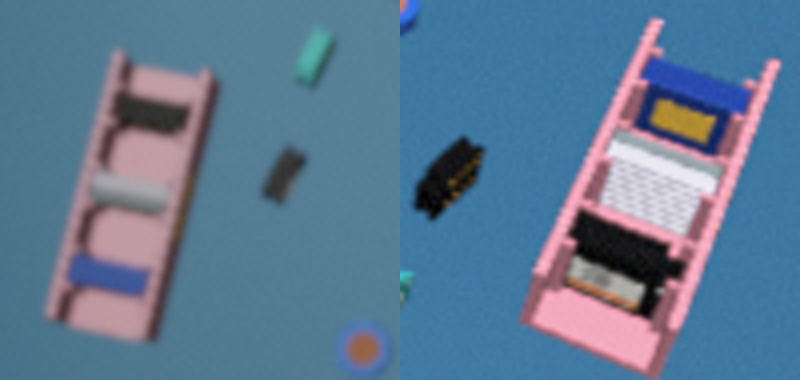

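View pics/c2.png

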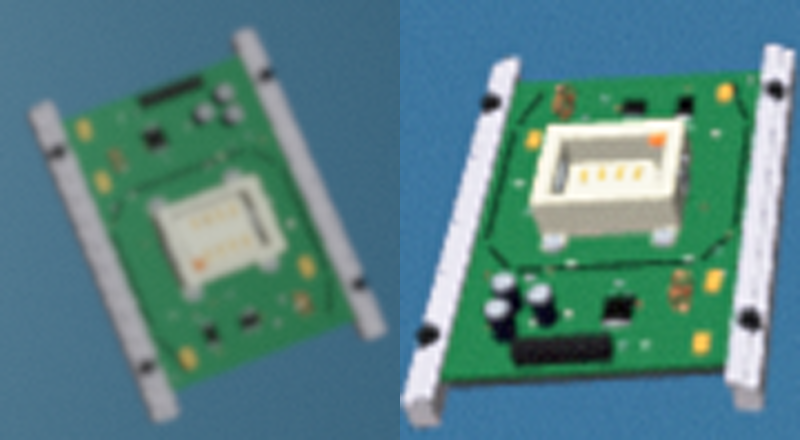

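```bash
cat >> h.py <<'E'
def go(x,y,z,yaw):
    s=ctrl.read_state(); e=np.array(s['eef_pos']); c=s['tool_rot'][2]
    d=np.array([x,y,z])-e
    from scipy.spatial.transform import Rotation as R
    t=R.from_euler('xyz',s['tool_rot']).as_matrix().T@d
    r=-np.degrees((yaw-c+np.pi)%(2*np.pi)-np.pi)
    print('clk',round(s['clock'],2),'pos',e.round(1),'rot',np.round(s['tool_rot'],3),'w',round(s['width'],1),'F',np.round(s['force'],1),'=> shift',t.round(1),'turn',r.round(2))
E
python3 -c "
from h import *
go(598,266,200,-0.12)"
```

```text
clk 0.15 pos [277.1 587.5 244.6] rot [-3.142e+00  1.000e-03  1.130e+00] w 85.0 F [-0.5 -0.6  0.9] => shift [-153.8  427.4   44.8] turn 71.62
```

Emit:
send_rows(commands=[[50, -154, 427, 45, 72], [50, -154, 427, 45, 72], [50, -154, 427, 45, 72], [50, -154, 427, 45, 72], [50, -154, 427, 45, 72]])

```text
clock: 0.65
eef_pos: [453.7, 410.0, 220.1]
tool_rot: [3.141, 0.001, 0.374]
force: [-0.4, 0.8, -0.2]
width: 50.3
```

```bash
python3 -c "
from h import *
go(598,266,200,-0.12)"
```

```text
clk 0.65 pos [453.7 410.  220.1] rot [3.141e+00 1.000e-03 3.740e-01] w 50.3 F [-0.4  0.8 -0.2] => shift [ 81.7 186.7  20.2] turn 28.31
```

Emit:
send_rows(commands=[[50, 82, 187, 20, 28], [50, 82, 187, 20, 28], [50, 82, 187, 20, 28], [50, 82, 187, 20, 28], [50, 82, 187, 20, 28]])

```text
clock: 1.15
eef_pos: [603.1, 257.3, 199.7]
tool_rot: [3.135, -0.004, -0.125]
force: [-0.1, -1.4, 0.4]
width: 50.2
```

```bash
python3 -c "
from h import *
im,p=shot('wrist','w1.png')
go(598,266,200,-0.12)
cv2.imwrite('pics/w1b.png',cv2.resize(cv2.imread('pics/w1.png'),(800,600)))"
```

```text
clk 1.2 pos [601.6 259.7 199.6] rot [ 3.137e+00 -2.000e-03 -1.220e-01] w 49.9 F [-0.1 -0.3  0.4] => shift [-4.4 -5.8 -0.4] turn -0.14
```

View pics/w1b.png

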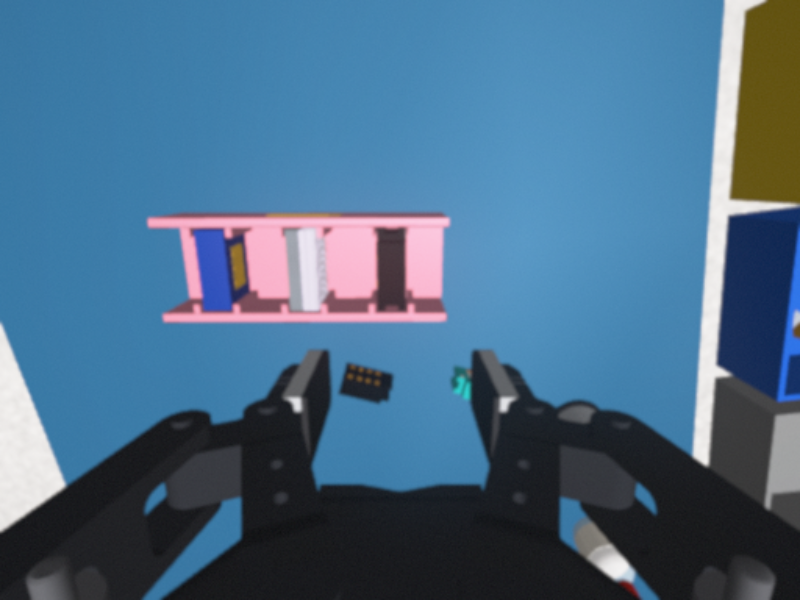

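```bash
python3 - <<'E'
from h import *
im=cv2.imread('pics/w1.png'); go(598,266,200,-.12)
p=P('wrist') # arm settled slightly since
im,p=shot('wrist','w2.png'); print(np.round(p['cam_to_world'],3).tolist())
hsv=cv2.cvtColor(im,cv2.COLOR_RGB2HSV)
m=((hsv[...,0]>160)|(hsv[...,0]<8))&(hsv[...,1]>50)&(hsv[...,2]>120)
m[:,330:]=0;m[225:]=0
ys,xs=np.nonzero(m); print(xs.min(),xs.max(),ys.min(),ys.max())
big=cv2.resize(im[130:215,85:300],(800,316),interpolation=cv2.INTER_CUBIC)
cv2.imwrite('pics/w2c.png',cv2.cvtColor(big,cv2.COLOR_RGB2BGR))
g=im.max(2); b=(g<70); b[:135]=0;b[205:]=0;b[:,:230]=0;b[:,275:]=0
ys,xs=np.nonzero(b); print('blk',xs.min(),xs.max(),ys.min(),ys.max())
pts=np.c_[xs,ys].astype(np.float32); print(cv2.minAreaRect(pts))
for c in cv2.boxPoints(cv2.minAreaRect(pts)): print(c,onz(p,*c,47).round(1))
E
```

```text
clk 1.2 pos [601.6 259.7 199.6] rot [ 3.137e+00 -2.000e-03 -1.220e-01] w 49.9 F [-0.1 -0.3  0.4] => shift [-4.4 -5.8 -0.4] turn -0.14
[[0.992, -0.119, -0.031, 609.067], [-0.123, -0.956, -0.265, 325.838], [0.002, 0.267, -0.964, 327.715], [0.0, 0.0, 0.0, 1.0]]
97 288 139 207
blk 245 259 150 199
((252.0, 174.5), (49.0, 14.0), 90.0)
[245. 150.] [594.1 292.6  47. ]
[259. 150.] [608.4 290.8  47. ]
[259. 199.] [602.1 238.4  47. ]
[245. 199.] [587.1 240.2  47. ]
```

View pics/w2c.png

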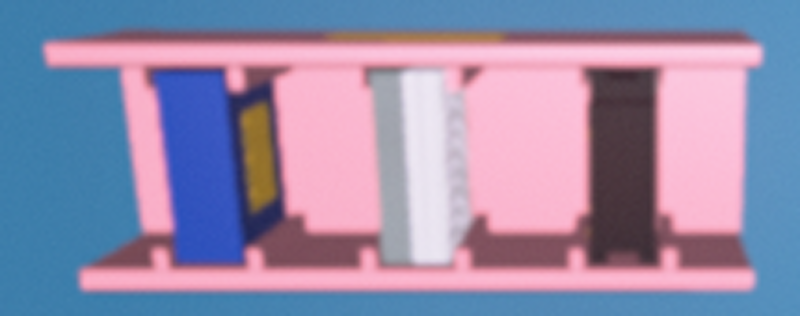

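```bash
python3 - <<'E'
from h import *
p=P('wrist'); print(onz(p,252.6,175,47))
go(598.5,265.5,30,-0.123)
E
```

```text
[596.10260951 269.37977826  47.        ]
clk 1.25 pos [599.5 263.2 199.6] rot [ 3.139  0.    -0.119] w 50.0 F [-0.5  0.9  0.2] => shift [ -1.2  -2.6 169.6] turn 0.25
```

Emit:
send_rows(commands=[[50, -1, -3, 60, 0], [50, -1, -3, 90, 0], [50, -1, -3, 100, 0], [50, -1, -3, 100, 0]])

```text
clock: 1.65
eef_pos: [596.7, 267.5, 98.2]
tool_rot: [3.138, 0.004, -0.116]
force: [-0.8, 0.2, -0.1]
width: 50.0
```

```bash
python3 - <<'E'
from h import *
im,p=shot('wrist','w3.png'); print(proj(p,[598.5,265.5,47]))
go(598.5,265.5,30,-0.123)
cv2.imwrite('pics/w3b.png',cv2.resize(cv2.imread('pics/w3.png'),(800,600)))
E
```

```text
[259.85544778 215.76650334]
clk 1.7 pos [598.5 267.4 100.2] rot [ 3.14   0.    -0.117] w 50.4 F [1.  0.7 0.5] => shift [ 0.3  1.8 70.2] turn 0.35
```

View pics/w3b.png

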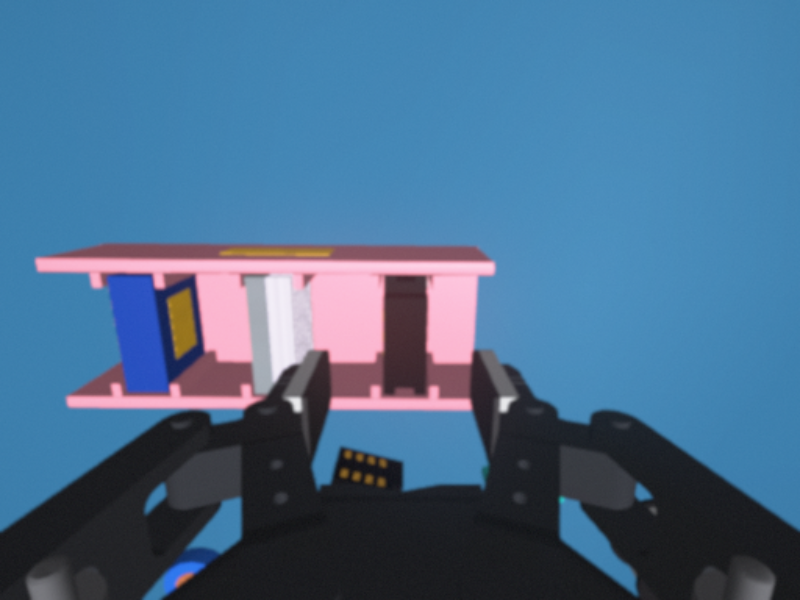

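Emit:
send_rows(commands=[[50, 0, 2, 40, 0], [50, 0, 2, 70, 0], [50, 0, 2, 70, 0], [50, 0, 2, 70, 0]])

```text
clock: 2.1
eef_pos: [599.5, 266.1, 32.3]
tool_rot: [3.141, -0.002, -0.116]
force: [0.5, -0.1, 0.5]
width: 49.7
```

Emit:
send_rows(commands=[[10, 0, 0, 0, 0], [10, 0, 0, 0, 0], [10, 0, 0, 0, 0], [10, 0, 0, 0, 0], [10, 0, 0, 0, 0]])

```text
clock: 2.6
eef_pos: [600.1, 267.2, 35.2]
tool_rot: [-3.14, -0.003, -0.116]
force: [-3.2, 0.9, 9.6]
width: 19.3
```

```bash
python3 - <<'E'
from h import *
go(598.5,265.5,130,-0.123)
E
```

```text
clk 2.6 pos [600.1 267.2  35.2] rot [-3.14e+00 -3.00e-03 -1.16e-01] w 19.3 F [-3.2  0.9  9.6] => shift [ -1.1   1.7 -94.9] turn 0.38
```

Emit:
send_rows(commands=[[10, 0, 0, -20, 0], [10, 0, 0, -50, 0], [10, 0, 0, -80, 0], [10, 0, 0, -80, 0]])

```text
clock: 3.0
eef_pos: [603.4, 268.2, 120.9]
tool_rot: [-3.135, -0.012, -0.116]
force: [1.1, 0.5, -0.4]
width: 19.1
```

```bash
python3 - <<'E'
from h import *
go(600,55,115,0)
im,p=shot('wrist','w4.png')
cv2.imwrite('pics/w4b.png',cv2.resize(cv2.imread('pics/w4.png'),(800,600)))
E
```

```text
clk 3.0 pos [603.4 268.2 120.9] rot [-3.135 -0.012 -0.116] w 19.1 F [ 1.1  0.5 -0.4] => shift [ 21.3 212.1   4.7] turn -6.67
```

View pics/w4b.png

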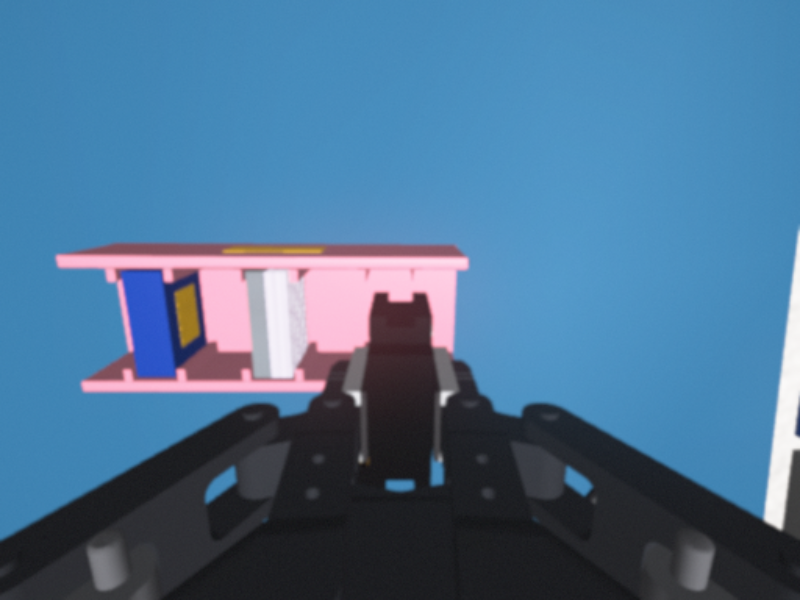

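Emit:
send_rows(commands=[[10, 21, 212, 5, -7], [10, 21, 212, 5, -7], [10, 21, 212, 5, -7], [10, 21, 212, 5, -7], [10, 21, 212, 5, -7]])

```text
clock: 3.55
eef_pos: [597.3, 45.9, 112.6]
tool_rot: [3.141, -0.008, -0.003]
force: [0.6, -1.3, -2.2]
width: 18.9
```

```bash
python3 - <<'E'
from h import *
go(600,55,32,0)
E
```

```text
clk 3.55 pos [597.3  45.9 112.6] rot [ 3.141e+00 -8.000e-03 -3.000e-03] w 18.9 F [ 0.6 -1.3 -2.2] => shift [ 2.  -9.2 80.6] turn -0.2
```

Emit:
send_rows(commands=[[10, 2, -6, 40, 0], [10, 2, -6, 65, 0], [10, 2, -6, 76, 0], [10, 2, -6, 80, 0], [10, 2, -6, 80, 0]])

```text
clock: 4.05
eef_pos: [600.1, 52.1, 32.6]
tool_rot: [3.141, -0.008, -0.003]
force: [0.2, -0.4, -0.3]
width: 19.1
```

```bash
python3 - <<'E'
from h import *
go(600,50,30,0)
E
```

```text
clk 4.05 pos [600.1  52.1  32.6] rot [ 3.141e+00 -8.000e-03 -3.000e-03] w 19.1 F [ 0.2 -0.4 -0.3] => shift [-0.1  2.1  2.6] turn -0.18
```

Lower gently until contact, then open.

Emit:
send_rows(commands=[[10, 0, 0, 1.5, 0], [10, 0, 0, 3, 0], [10, 0, 0, 3, 0], [10, 0, 0, 3, 0]])

```text
clock: 4.45
eef_pos: [600.7, 52.4, 30.2]
tool_rot: [3.141, -0.01, -0.003]
force: [0.4, 0.6, 2.6]
width: 19.2
```

Emit:
send_rows(commands=[[30, 0, 0, 0, 0], [40, 0, 0, 0, 0], [50, 0, 0, 0, 0]])

```text
clock: 4.75
eef_pos: [600.7, 52.3, 30.3]
tool_rot: [3.141, -0.01, -0.003]
force: [-0.1, -0.2, -0.0]
width: 49.8
```

Emit:
send_rows(commands=[[50, 0, 0, -40, 0], [50, 0, 0, -60, 0], [20, 25, 0, -60, 0], [0, 45, 0, -60, 0], [0, 45, 0, -60, 0]])

```text
clock: 5.25
eef_pos: [647.9, 52.1, 91.2]
tool_rot: [3.141, -0.014, -0.003]
force: [-1.2, -0.6, 0.7]
width: 6.5
```

```bash
python3 - <<'E'
from h import *
im,p=shot('wrist','w5.png')
cv2.imwrite('pics/w5b.png',cv2.resize(cv2.imread('pics/w5.png'),(800,600)))
go(645,52,46,0)
E
```

```text
clk 5.3 pos [645.6  52.1  90.6] rot [ 3.141e+00 -1.000e-02 -3.000e-03] w 0.5 F [-1.   0.4 -0.3] => shift [-1.   0.1 44.6] turn -0.17
```

View pics/w5b.png

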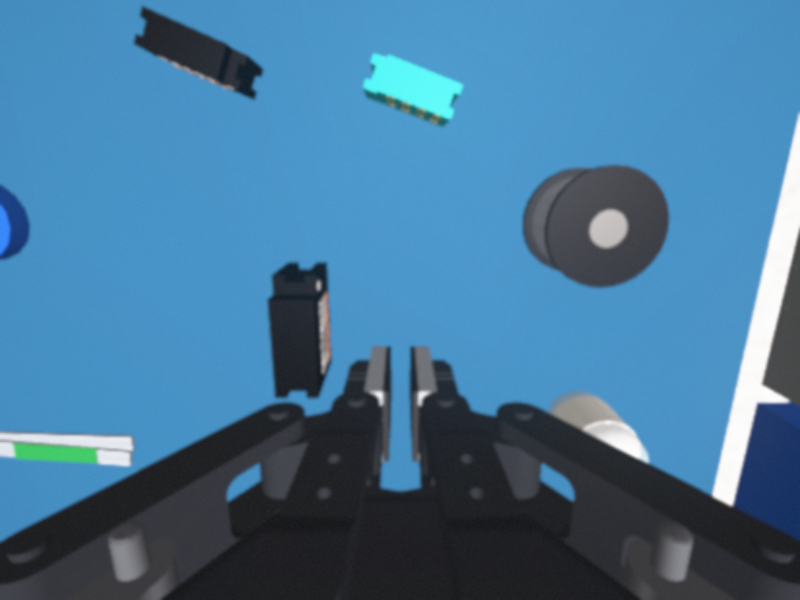

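Emit:
send_rows(commands=[[0, 0, 0, 30, 0], [0, 0, 0, 43, 0], [0, 0, 0, 44, 0], [0, 0, 0, 44, 0]])

```text
clock: 5.7
eef_pos: [645.3, 51.9, 46.3]
tool_rot: [3.14, -0.009, -0.003]
force: [0.3, -0.2, 0.2]
width: 0.1
```

Emit:
send_rows(commands=[[0, -12, 0, 0, 0], [0, -20, 0, 0, 0], [0, -27, 0, 0, 0], [0, -34, 0, 0, 0], [0, -41, 0, 0, 0]])

```text
clock: 6.2
eef_pos: [604.0, 52.1, 46.4]
tool_rot: [3.141, -0.009, -0.003]
force: [-0.4, 0.7, 0.4]
width: 0.1
```

```bash
python3 - <<'E'
from h import *
im,p=shot('wrist','w6.png')
cv2.imwrite('pics/w6b.png',cv2.resize(cv2.imread('pics/w6.png'),(800,600)))
go(600,52,46,0)
E
```

```text
clk 6.25 pos [602.3  52.1  46.1] rot [ 3.141e+00 -7.000e-03 -3.000e-03] w -0.1 F [-1.7  0.5 -0.1] => shift [-2.3  0.1  0.1] turn -0.17
```

View pics/w6b.png

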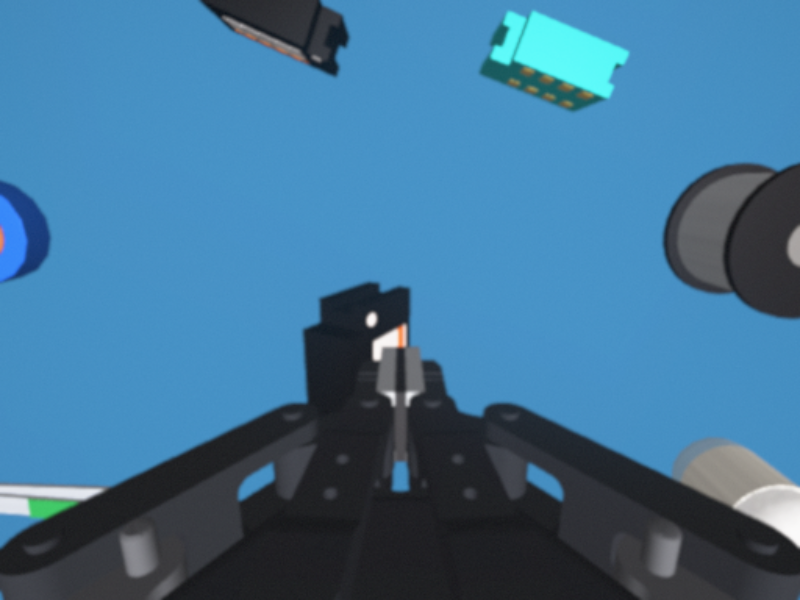

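Tipping is under way (module tilted, about 20–30°); keep pushing.

Emit:
send_rows(commands=[[0, -8, 0, 0, 0], [0, -15, 0, 0, 0], [0, -22, 0, 0, 0], [0, -22, 0, 0, 0]])

```text
clock: 6.65
eef_pos: [578.8, 52.3, 45.8]
tool_rot: [3.141, -0.005, -0.003]
force: [0.1, -0.4, 0.2]
width: -0.2
```

```bash
python3 - <<'E'
from h import *
im,p=shot('wrist','w7.png')
cv2.imwrite('pics/w7b.png',cv2.resize(cv2.imread('pics/w7.png'),(800,600)))
go(570,52,90,0)
E
```

```text
clk 6.7 pos [579.8  52.2  46. ] rot [ 3.141e+00 -6.000e-03 -3.000e-03] w 0.2 F [ 1.6 -0.2  1.7] => shift [ -9.6   0.3 -44.1] turn -0.18
```

View pics/w7b.png

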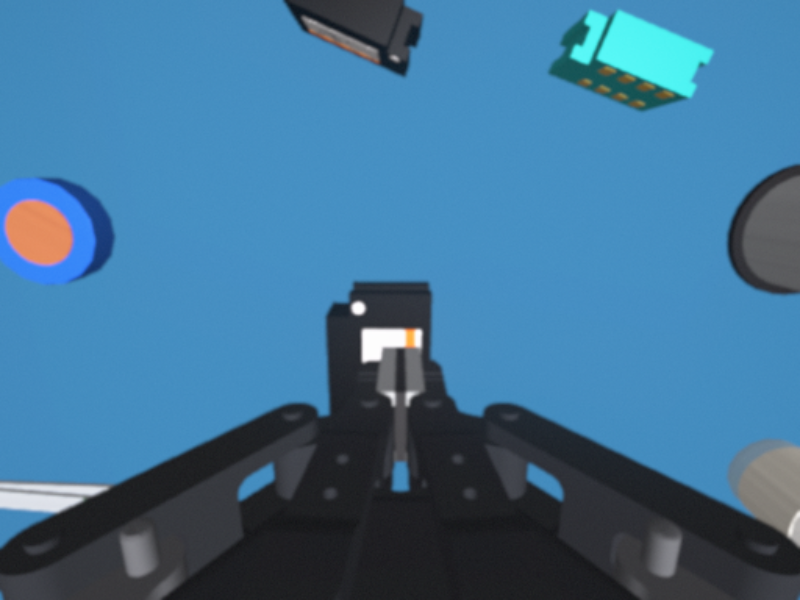

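Emit:
send_rows(commands=[[20, -5, 0, -40, 0], [60, -10, 0, -80, 0], [60, -10, 0, -84, 0], [60, -10, 0, -84, 0], [60, -10, 0, -84, 0]])

```text
clock: 7.2
eef_pos: [569.0, 52.5, 129.2]
tool_rot: [3.141, -0.005, -0.003]
force: [1.1, 0.3, 0.1]
width: 60.0
```

```bash
python3 - <<'E'
from h import *
im,p=shot('wrist','w8.png')
s=ctrl.read_state()
cv2.imwrite('pics/w8c.png',cv2.resize(cv2.imread('pics/w8.png')[130:255,170:340],(800,588),interpolation=cv2.INTER_CUBIC))
import pickle; pickle.dump(p,open('p8.pkl','wb'))
go(570,52,90,0); print(proj(p,[571,52,22]))
E
```

```text
clk 7.25 pos [568.7  52.4 128.8] rot [ 3.141e+00 -4.000e-03 -3.000e-03] w 59.7 F [ 0.3 -0.4 -0.3] => shift [ 1.1  0.4 38.8] turn -0.16
[258.13292757 192.64606715]
```

View pics/w8c.png

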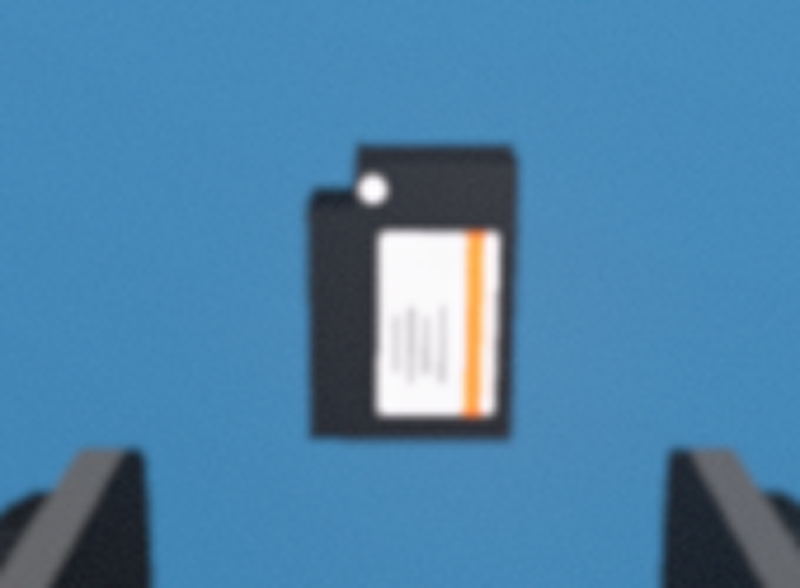

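```bash
python3 - <<'E'
from h import *
import pickle
p=pickle.load(open('p8.pkl','rb'))
im=cv2.imread('pics/w8.png')
hsv=cv2.cvtColor(im,cv2.COLOR_BGR2HSV)
m=(~((hsv[...,0]>90)&(hsv[...,0]<125)&(hsv[...,1]>90)&(hsv[...,2]>110))).astype(np.uint8)
m[:150]=0;m[228:]=0;m[:,:225]=0;m[:,290:]=0
# left/right edges per row by sub-mask, rows 178..215
L=[];Rr=[]
for r in range(180,216):
    xs=np.nonzero(m[r])[0]; L.append(xs.min()-.5+0); Rr.append(xs.max()+.5)
print(np.mean(L),np.mean(Rr),np.polyfit(range(len(L)),L,1)[0],np.polyfit(range(len(L)),Rr,1)[0])
B=[np.nonzero(m[:,c])[0].max()+.5 for c in range(240,276)]; T=[np.nonzero(m[:,c])[0].min()-.5 for c in range(250,276)]
print(np.mean(B),np.mean(T))
l=onz(p,np.mean(L),197.5,22);r=onz(p,np.mean(Rr),197.5,22);b=onz(p,257,np.mean(B),22);t=onz(p,263,np.mean(T),2)
print('l',l,'r',r,'b',b,'t(z2)',t)
for f in ((hsv[...,1]<40)&(hsv[...,2]>180),): 
    f=f.astype(np.uint8);f[:170]=0;f[228:]=0;f[:,:245]=0;f[:,290:]=0
    y,x=np.nonzero(f);print('label',cv2.minAreaRect(np.c_[x,y].astype(np.float32)))
E
```

```text
235.5 278.52777777777777 7.690150475222866e-15 -0.013256113256108327
222.5 160.5
l [550.52916065  47.55153196  22.        ] r [589.44703325  47.33572984  22.        ] b [569.8970388   23.22331156  22.        ] t(z2) [575.91486999  77.92192125   2.        ]
label ((261.0, 193.5), (47.0, 28.0), 90.0)
```

```bash
python3 - <<'E'
from h import *
go(570,50.6,25,-0.003)
E
```

```text
clk 7.25 pos [568.7  52.4 128.8] rot [ 3.141e+00 -4.000e-03 -3.000e-03] w 59.7 F [ 0.3 -0.4 -0.3] => shift [  0.9   1.7 103.8] turn 0.01
```

Emit:
send_rows(commands=[[60, 2, 2, 45, 0], [60, 2, 2, 85, 0], [60, 2, 2, 100, 0], [60, 2, 2, 104, 0], [60, 2, 2, 104, 0]])

```text
clock: 7.75
eef_pos: [571.2, 50.1, 24.6]
tool_rot: [3.14, -0.004, -0.003]
force: [-0.0, 0.3, -0.1]
width: 59.7
```

```bash
python3 - <<'E'
from h import *
go(570,50.6,25,-0.003)
E
```

```text
clk 7.75 pos [571.2  50.1  24.6] rot [ 3.14e+00 -4.00e-03 -3.00e-03] w 59.7 F [-0.   0.3 -0.1] => shift [-1.2 -0.5 -0.4] turn -0.01
```

Emit:
send_rows(commands=[[45, -1, 0, 0, 0], [30, -1, 0, 0, 0], [30, -1, 0, 0, 0], [30, -1, 0, 0, 0], [30, -1, 0, 0, 0]])

```text
clock: 8.25
eef_pos: [571.3, 50.1, 26.4]
tool_rot: [3.141, -0.007, -0.003]
force: [-0.5, -0.3, 5.8]
width: 37.9
```

Emit:
send_rows(commands=[[30, 0, 0, -30, 0], [30, 0, 0, -60, 0], [30, 0, 0, -80, 0], [30, 0, 0, -80, 0]])

```text
clock: 8.65
eef_pos: [573.2, 50.4, 110.0]
tool_rot: [3.141, -0.014, -0.003]
force: [0.4, -0.3, -0.4]
width: 38.2
```

```bash
python3 - <<'E'
from h import *
im,p=shot('wrist','w9.png')
cv2.imwrite('pics/w9b.png',cv2.resize(cv2.imread('pics/w9.png'),(800,600)))
go(555,-230,160,0.33)
E
```

```text
clk 8.7 pos [572.   50.5 108.3] rot [ 3.141e+00 -1.100e-02 -3.000e-03] w 37.9 F [ 0.5  0.9 -0.2] => shift [-15.6 280.5 -51.8] turn -19.07
```

View pics/w9b.png

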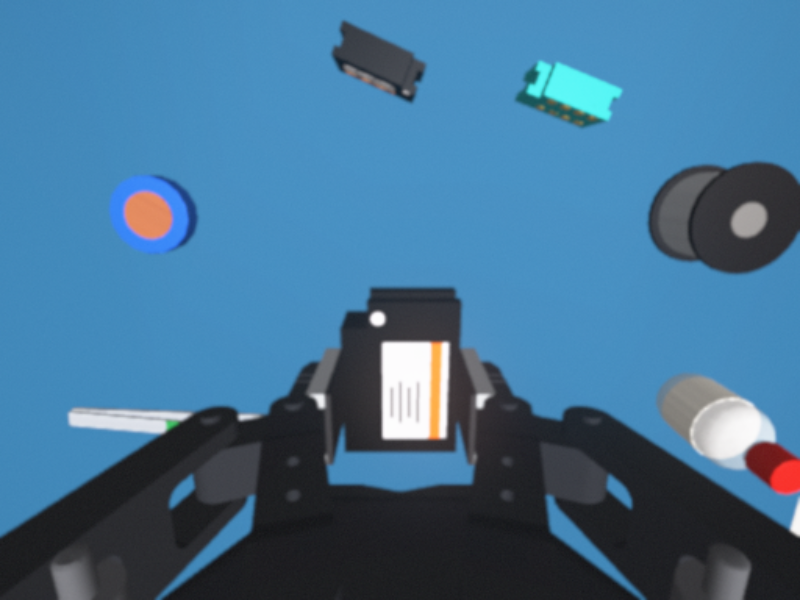

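Emit:
send_rows(commands=[[30, 5, 50, -30, -4], [30, 7, 100, -50, -8], [30, 7, 150, -50, -16], [30, 7, 200, -50, -20], [30, 7, 250, -50, -20]])

```text
clock: 9.2
eef_pos: [577.2, -189.0, 157.9]
tool_rot: [3.139, -0.01, 0.348]
force: [1.1, 0.9, -0.8]
width: 38.3
```

```bash
python3 - <<'E'
from h import *
go(579,-352,160,0.35)
E
```

```text
clk 9.2 pos [ 577.2 -189.   157.9] rot [ 3.139 -0.01   0.348] w 38.3 F [ 1.1  0.9 -0.8] => shift [-53.9 153.9  -2.2] turn -0.11
```

Emit:
send_rows(commands=[[30, -18, 50, -2, 0], [30, -36, 100, -2, 0], [30, -54, 154, -2, 0], [30, -54, 154, -2, 0], [30, -54, 154, -2, 0]])

```text
clock: 9.7
eef_pos: [576.9, -356.0, 158.4]
tool_rot: [3.138, -0.007, 0.343]
force: [0.0, 0.3, -1.2]
width: 38.2
```

```bash
python3 - <<'E'
from h import *
import pickle
go(579,-352,160,0.35)
im,p=shot('wrist','w10.png'); pickle.dump(p,open('p10.pkl','wb'))
cv2.imwrite('pics/w10b.png',cv2.resize(cv2.imread('pics/w10.png'),(800,600)))
im,p=shot('scene','s10.png'); im,p=shot('top','t10.png')
E
```

```text
clk 9.7 pos [ 576.9 -356.   158.4] rot [ 3.138 -0.007  0.343] w 38.2 F [ 0.   0.3 -1.2] => shift [ 3.4 -3.1 -1.6] turn -0.42
```

View pics/w10b.png

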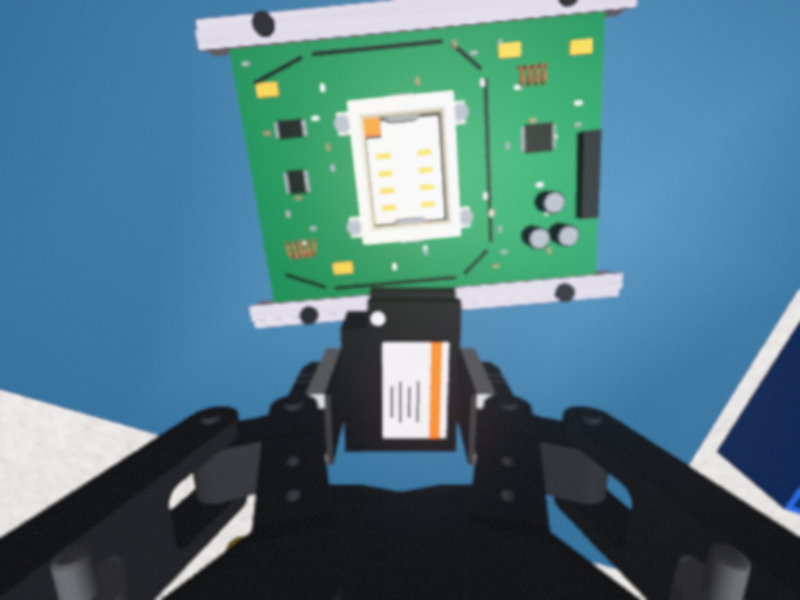

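```bash
python3 - <<'E'
from h import *
im=cv2.imread('pics/w10.png')
a=cv2.resize(im[52:162,210:310],(500,550),interpolation=cv2.INTER_CUBIC)
b=cv2.resize(im[178:298,205:305],(458,550),interpolation=cv2.INTER_CUBIC)
cv2.imwrite('pics/w10c.png',a);cv2.imwrite('pics/w10d.png',b)
hsv=cv2.cvtColor(im,cv2.COLOR_BGR2HSV)
m=((hsv[...,1]<60)&(hsv[...,2]>190)).astype(np.uint8); m[:55]=0;m[160:]=0;m[:,:218]=0;m[:,305:]=0
m=cv2.morphologyEx(m,cv2.MORPH_OPEN,np.ones((3,3)))
cs,_=cv2.findContours(m,cv2.RETR_EXTERNAL,cv2.CHAIN_APPROX_NONE)
c=max(cs,key=cv2.contourArea);print(cv2.minAreaRect(c)); print(cv2.approxPolyDP(c,3,True)[:,0].tolist())
E
```

```text
((260.4976806640625, 106.9656753540039), (94.74047088623047, 81.90888214111328), 86.05481719970703)
[[289, 58], [222, 65], [218, 86], [225, 88], [230, 133], [223, 140], [225, 151], [234, 156], [294, 150], [302, 137], [293, 130], [291, 80], [297, 78], [299, 70]]
```

View pics/w10c.png

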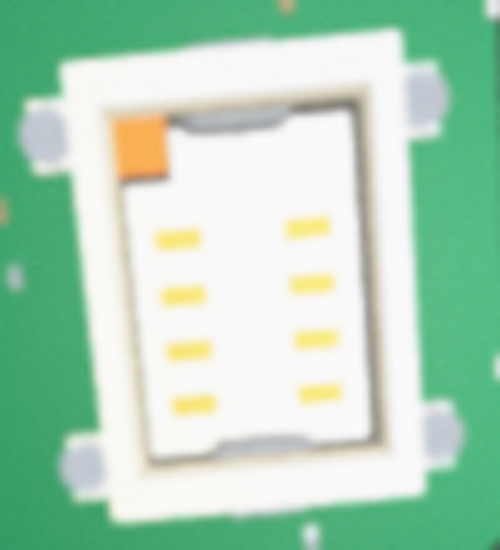

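View pics/w10d.png

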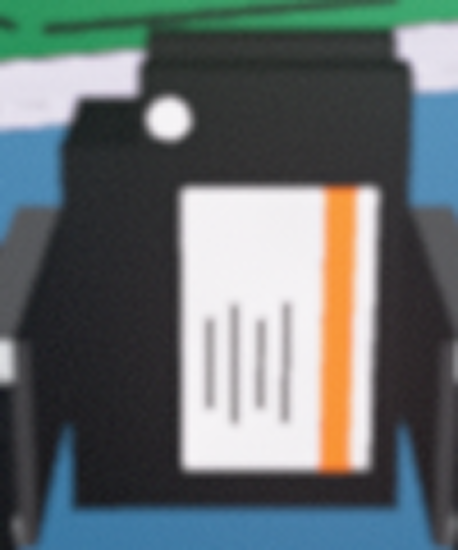

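```bash
python3 - <<'E'
from h import *
import pickle
p=pickle.load(open('p10.pkl','rb'))
def f(q,s,x0,y0,z): return np.array([onz(p,x0+(u+.5)/s-.5,y0+(v+.5)/s-.5,z) for u,v in q])
F=f([(62,63),(401,31),(424,495),(112,522)],5,210,52,42)
print(F.round(1)); d=lambda a,b:np.linalg.norm(a-b)
print('x sides',d(F[0],F[1]),d(F[3],F[2]),'y sides',d(F[0],F[3]),d(F[1],F[2]))
ce=F.mean(0); print('centre',ce)
I=f([(105,108),(368,85),(393,447),(145,470)],5,210,52,42);print('inner',I.mean(0),d(I[0],I[1]),d(I[3],I[2]),d(I[0],I[3]),d(I[1],I[2]))
for G in(F,I):
  ax=(G[1]-G[0])+(G[2]-G[3]);ay=(G[0]-G[3])+(G[1]-G[2]);print('yaw x',np.arctan2(ax[1],ax[0]),'yaw y',np.arctan2(-ay[0],ay[1]))
T=np.array(p['cam_to_world']);
for zt in (154,):
  M=f([(410,65),(397,507),(73,507),(63,147)],4.583,205,178,zt);print(M.round(1))
  print('w',d(M[1],M[2]),'len',d(M[0],M[1]))
  ay=M[0]-M[1]; ax=M[1]-M[2]; print('myaw',np.arctan2(-ay[0],ay[1]),np.arctan2(ax[1],ax[0]), 'left',np.arctan2(-(M[3]-M[2])[0],(M[3]-M[2])[1]))
  yaw=.343; ux=np.array([np.cos(yaw),np.sin(yaw)]);uy=np.array([-ux[1],ux[0]])
  e=np.array([576.9,-356.0])
  for q in M: print('rel tcp along x,y(mod):',((q[:2]-e)@ux).round(1),((q[:2]-e)@uy).round(1))
E
```

```text
[[ 514.8 -264.4   42. ]
 [ 565.8 -241.    42. ]
 [ 597.6 -310.5   42. ]
 [ 546.3 -333.8   42. ]]
x sides 56.06959843291521 56.30001721472385 y sides 76.21756551976962 76.34024491730656
centre [ 556.14955088 -287.40764097   42.        ]
inner [ 556.38318854 -286.58996651   42.        ] 43.87568880910379 44.336430473392035 60.0545879823986 59.65669938360371
yaw x 0.42776771779160816 yaw y 0.42765198703599505
yaw x 0.42764769264614094 yaw y 0.4391965126484524
[[ 584.7 -322.2  154. ]
 [ 604.  -375.1  154. ]
 [ 566.6 -388.2  154. ]
 [ 551.5 -344.2  154. ]]
w 39.6466147063845 len 56.257635147627504
myaw 0.34997282017612213 0.3360460669637808 left 0.3314417909887585
rel tcp along x,y(mod): 18.7 29.1
rel tcp along x,y(mod): 19.1 -27.1
rel tcp along x,y(mod): -20.5 -26.8
rel tcp along x,y(mod): -20.0 19.7
```

```bash
python3 - <<'E'
from h import *
go(557.3,-287.9,85,0.431)
E
```

```text
clk 9.85 pos [ 579.3 -349.1  158.9] rot [-3.141 -0.01   0.351] w 38.3 F [ 0.1  0.9 -0.9] => shift [ -0.3 -65.   73.9] turn -4.61
```

Emit:
send_rows(commands=[[30, 0, -40, 10, -4.6], [30, 0, -65, 40, -4.6], [30, 0, -65, 65, -4.6], [30, 0, -65, 74, -4.6], [30, 0, -65, 74, -4.6]])

```text
clock: 10.35
eef_pos: [557.4, -286.1, 83.9]
tool_rot: [-3.14, -0.008, 0.433]
force: [0.4, 0.0, -0.7]
width: 38.1
```

```bash
python3 - <<'E'
from h import *
im,p=shot('wrist','w11.png')
cv2.imwrite('pics/w11b.png',cv2.resize(im[110:302,128:384],(800,600),interpolation=cv2.INTER_CUBIC)[...,::-1])
go(557.3,-287.9,70,0.431)
E
```

```text
clk 10.4 pos [ 558.1 -287.3   85. ] rot [ 3.141 -0.01   0.432] w 37.9 F [-0.2 -1.  -1.1] => shift [-1.1  0.2 15. ] turn 0.04
```

View pics/w11b.png

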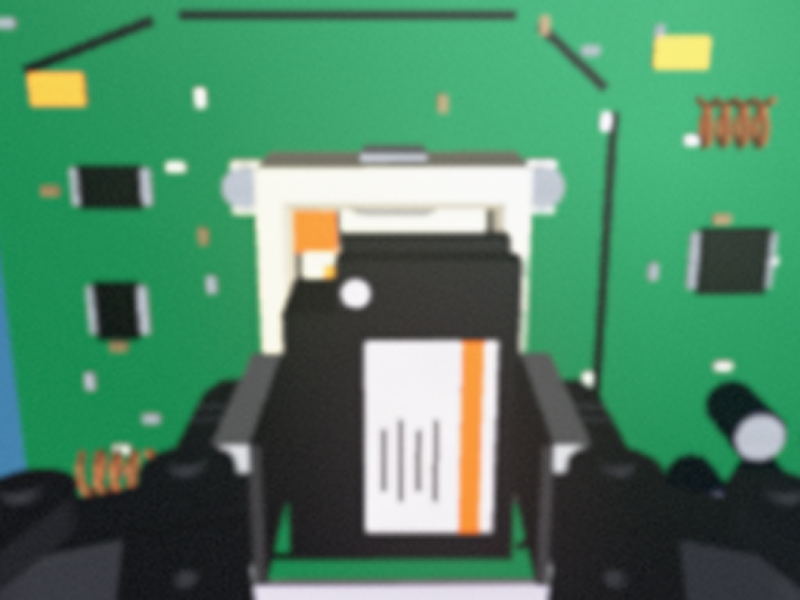

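Emit:
send_rows(commands=[[30, -1, 0.2, 10, 0], [30, -1, 0.2, 14, 0], [30, -1, 0.2, 14, 0], [30, -1, 0.2, 14, 0]])

```text
clock: 10.8
eef_pos: [557.5, -288.2, 71.2]
tool_rot: [3.141, -0.01, 0.431]
force: [-0.4, -0.7, -0.5]
width: 38.4
```

```bash
python3 - <<'E'
from h import *
go(557.3,-287.9,60,0.431)
E
```

```text
clk 10.8 pos [ 557.5 -288.2   71.2] rot [ 3.141 -0.01   0.431] w 38.4 F [-0.4 -0.7 -0.5] => shift [-0.2 -0.3 11.2] turn 0.02
```

Emit:
send_rows(commands=[[30, 0, -0.3, 3, 0], [30, 0, -0.3, 5, 0], [30, 0, -0.3, 7, 0], [30, 0, -0.3, 7, 0]])

```text
clock: 11.2
eef_pos: [557.2, -287.8, 63.8]
tool_rot: [3.141, -0.01, 0.431]
force: [-0.2, 0.2, -0.6]
width: 37.9
```

Emit:
send_rows(commands=[[30, 0, 0, 2, 0], [30, 0, 0, 3.5, 0], [30, 0, 0, 3.5, 0], [30, 0, 0, 3.5, 0]])

```text
clock: 11.6
eef_pos: [557.2, -287.7, 60.3]
tool_rot: [3.141, -0.01, 0.431]
force: [-0.5, 0.0, -0.4]
width: 38.3
```

Emit:
send_rows(commands=[[30, 0, 0, 1, 0], [30, 0, 0, 2, 0], [30, 0, 0, 2, 0]])

```text
clock: 11.9
eef_pos: [557.5, -288.1, 59.3]
tool_rot: [3.141, -0.01, 0.431]
force: [-2.3, 0.4, 6.9]
width: 38.0
```

Emit:
send_rows(commands=[[50, 0, 0, -0.5, 0], [60, 0, 0, -0.5, 0], [60, 0, 0, -30, 0], [60, 0, 0, -40, 0], [60, 0, 0, -40, 0]])

```text
clock: 12.4
eef_pos: [558.4, -288.9, 100.9]
tool_rot: [3.137, -0.012, 0.431]
force: [-0.9, 0.5, -0.1]
width: 60.2
```

```bash
python3 - <<'E'
from h import *
im,p=shot('wrist','w12.png')
cv2.imwrite('pics/w12b.png',cv2.resize(im[110:302,128:384],(800,600),interpolation=cv2.INTER_CUBIC)[...,::-1])
go(556.2,-287.2,75,0.428)
E
```

```text
clk 12.45 pos [ 557.6 -288.4   99.7] rot [ 3.139 -0.011  0.431] w 60.1 F [-0.3  0.5  0.1] => shift [-1.1 -1.7 24.7] turn 0.19
```

View pics/w12b.png

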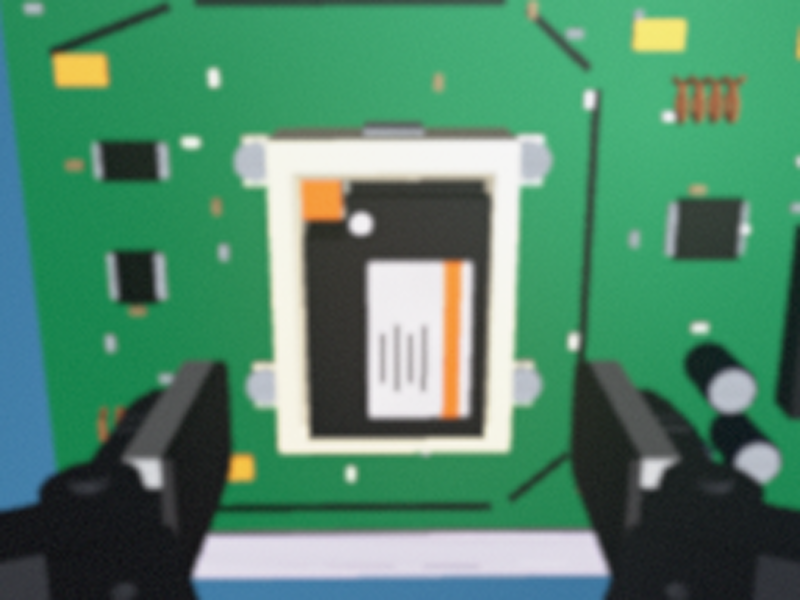

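Emit:
send_rows(commands=[[0, -1, -1.5, 0, 0], [0, -1, -1.5, 0, 0], [0, -1, -1.5, 10, 0], [0, -1, -1.5, 25, 0], [0, -1, -1.5, 25, 0]])

```text
clock: 12.95
eef_pos: [554.4, -286.3, 71.6]
tool_rot: [-3.14, -0.008, 0.431]
force: [-0.1, -0.5, -1.0]
width: -0.1
```

Emit:
send_rows(commands=[[0, 0, 0, 2, 0], [0, 0, 0, 4, 0], [0, 0, 0, 4, 0]])

```text
clock: 13.25
eef_pos: [554.9, -287.1, 67.8]
tool_rot: [-3.141, -0.008, 0.431]
force: [1.5, -1.1, 0.3]
width: 0.1
```

Emit:
send_rows(commands=[[0, 0, 0, 1, 0], [0, 0, 0, 2, 0], [0, 0, 0, 2, 0]])

```text
clock: 13.55
eef_pos: [555.5, -288.0, 66.3]
tool_rot: [3.14, -0.009, 0.431]
force: [1.1, -2.5, 3.5]
width: -0.2
```

Emit:
send_rows(commands=[[0, 0, 0, 1, 0], [0, 0, 0, 1.5, 0], [0, 0, 0, 1.5, 0]])

```text
clock: 13.85
eef_pos: [555.8, -288.3, 65.5]
tool_rot: [3.139, -0.01, 0.431]
force: [-1.5, -1.4, 7.6]
width: -0.1
```

Emit:
send_rows(commands=[[0, 0, 0, 1, 0], [0, 0, 0, 2, 0], [0, 0, 0, 2, 0]])

```text
clock: 14.15
eef_pos: [555.9, -288.3, 65.2]
tool_rot: [3.139, -0.01, 0.43]
force: [-2.7, 0.2, 13.8]
width: 0.1
```

Emit:
send_rows(commands=[[0, 0, 0, 2.5, 0], [0, 0, 0, 3, 0], [0, 0, 0, 3, 0]])

```text
clock: 14.45
eef_pos: [556.0, -288.3, 64.9]
tool_rot: [3.139, -0.011, 0.43]
force: [-3.6, 2.6, 22.2]
width: -0.3
```

Emit:
send_rows(commands=[[0, 0, 0, 3, 0], [0, 0, 0, 3.5, 0], [0, 0, 0, 3.5, 0]])

```text
clock: 14.75
eef_pos: [555.7, -287.5, 62.8]
tool_rot: [3.14, -0.011, 0.431]
force: [-0.6, 0.2, 2.7]
width: 0.0
```

Emit:
send_rows(commands=[[0, 0, 0, 2, 0], [0, 0, 0, 3, 0], [0, 0, 0, 3, 0]])

```text
clock: 15.05
eef_pos: [555.3, -286.8, 59.1]
tool_rot: [3.142, -0.01, 0.431]
force: [-0.2, -0.1, 0.4]
width: -0.2
```

Emit:
send_rows(commands=[[0, 0, 0, 2, 0], [0, 0, 0, 3, 0], [0, 0, 0, 3, 0]])

```text
clock: 15.35
eef_pos: [555.1, -286.3, 56.1]
tool_rot: [-3.141, -0.01, 0.431]
force: [-1.1, 0.6, 5.9]
width: -0.0
```

Emit:
send_rows(commands=[[0, 0.5, 1, 1.5, 0], [0, 0.5, 1, 2, 0], [0, 0.5, 1, 2, 0]])

```text
clock: 15.65
eef_pos: [555.1, -286.4, 56.1]
tool_rot: [-3.139, -0.009, 0.431]
force: [-6.3, 2.8, 20.2]
width: -0.1
```

Emit:
send_rows(commands=[[0, 0, 0, 2, 0], [0, 0, 0, 3, 0], [0, 0, 0, 3, 0]])

```text
clock: 15.95
eef_pos: [555.1, -286.4, 56.0]
tool_rot: [-3.139, -0.009, 0.431]
force: [-6.7, 2.3, 26.2]
width: -0.1
```

Emit:
send_rows(commands=[[0, 0, 0, -20, 0], [20, 0, 0, -50, 0], [60, 0, 0, -60, 0], [60, 0, 0, -60, 0], [60, 0, 0, -60, 0]])

```text
clock: 16.45
eef_pos: [554.1, -286.3, 115.0]
tool_rot: [-3.137, -0.008, 0.431]
force: [-0.8, 0.7, -0.6]
width: 58.1
```

```bash
python3 - <<'E'
from h import *
im,p=shot('wrist','w13.png')
cv2.imwrite('pics/w13b.png',cv2.resize(im[110:302,128:384],(800,600),interpolation=cv2.INTER_CUBIC)[...,::-1])
im2,p2=shot('scene','s13.png')
cv2.imwrite('pics/s13b.png',cv2.resize(im2[120:208,90:200],(750,600),interpolation=cv2.INTER_CUBIC)[...,::-1])
go(556.2,-287.2,56,0.428)
import pickle; pickle.dump(p,open('p13.pkl','wb'))
E
```

```text
clk 16.55 pos [ 553.8 -286.2  114.4] rot [-3.136 -0.008  0.431] w 60.0 F [ 0.8  0.2 -0.1] => shift [ 1.4  2.2 58.4] turn 0.15
```

View pics/w13b.png

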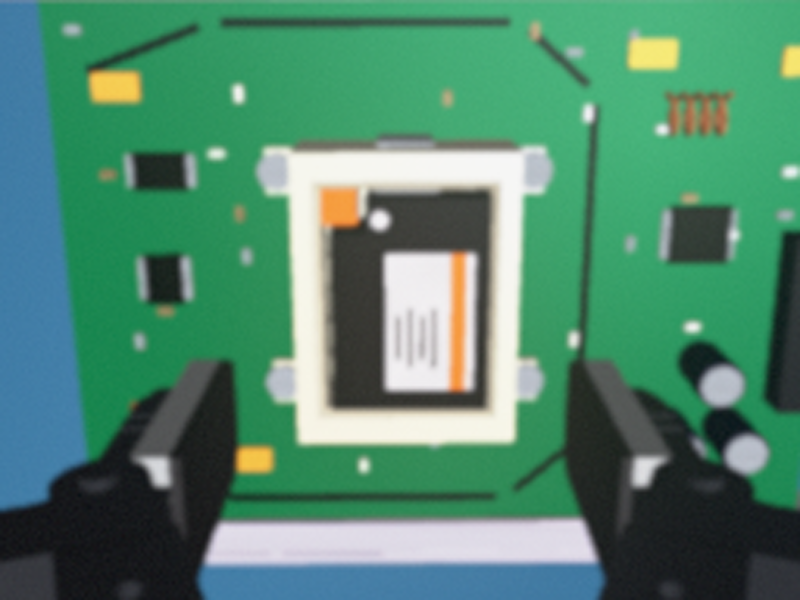

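View pics/s13b.png

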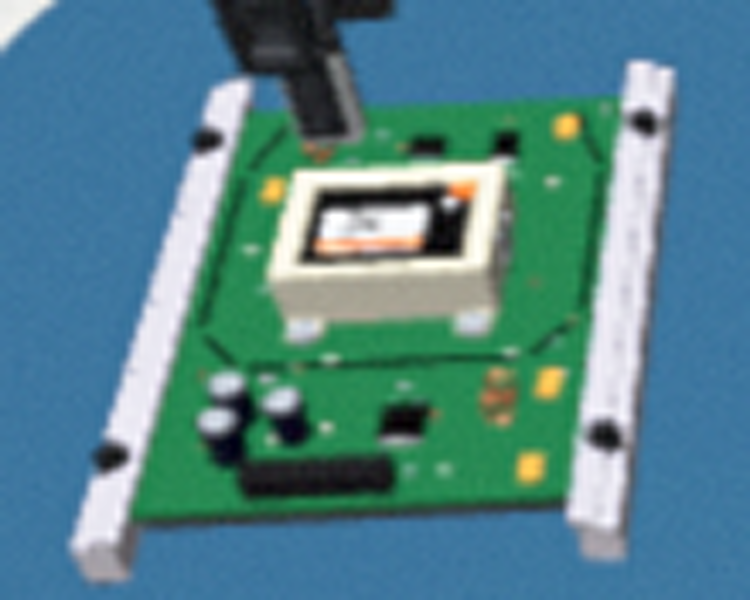

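Emit:
send_rows(commands=[[0, 1.5, -10, 0, 0], [0, 1.5, -10, 10, 0], [0, 1.5, -10, 45, 0], [0, 1.5, -10, 54, 0], [0, 1.5, -10, 55, 0]])

```text
clock: 17.05
eef_pos: [550.0, -275.2, 57.6]
tool_rot: [-3.133, -0.005, 0.431]
force: [-0.1, 0.3, 0.6]
width: 0.2
```

Emit:
send_rows(commands=[[0, 0, 0, 2, 0], [0, 0, 0, 4, 0], [0, 0, 0, 4, 0]])

```text
clock: 17.35
eef_pos: [550.5, -275.6, 56.1]
tool_rot: [-3.134, -0.006, 0.431]
force: [-2.6, 0.9, 10.7]
width: -0.2
```

Emit:
send_rows(commands=[[0, 0, 0, 2, 0], [0, 0, 0, 3, 0], [0, 0, 0, 3, 0]])

```text
clock: 17.65
eef_pos: [550.5, -275.6, 56.1]
tool_rot: [-3.135, -0.007, 0.431]
force: [-5.2, 2.0, 16.3]
width: -0.4
```

Emit:
send_rows(commands=[[0, 0, 0, -8, 0], [0, 0, 12, -10, 0], [0, 0, 26, -10, 0], [0, 0, 26, -2, 0], [0, 0, 26, -1, 0]])

```text
clock: 18.15
eef_pos: [561.1, -300.2, 56.2]
tool_rot: [-3.135, -0.006, 0.43]
force: [-0.9, -2.3, 4.9]
width: -0.1
```

Emit:
send_rows(commands=[[0, 0, 0, 2, 0], [0, 0, 0, 4, 0], [0, 0, 0, 4, 0]])

```text
clock: 18.45
eef_pos: [561.2, -300.3, 56.0]
tool_rot: [-3.136, -0.007, 0.43]
force: [-6.8, 3.1, 28.4]
width: -0.1
```

Emit:
send_rows(commands=[[0, 0, 0, 2, 0], [0, 0, 0, 3, 0], [0, 0, 0, 3, 0]])

```text
clock: 18.75
eef_pos: [561.1, -300.3, 56.0]
tool_rot: [-3.136, -0.007, 0.43]
force: [-5.1, 1.8, 23.5]
width: 0.1
```

Both ends stop at 56.0–56.1 mm, so the module is level and flush. I'll retreat clear and take a last look.

Emit:
send_rows(commands=[[0, 0, 0, -30, 0], [0, 0, 0, -80, 0], [0, 0, 30, -110, 0], [0, 0, 70, -110, 0], [0, 0, 70, -110, 0]])

```text
clock: 19.25
eef_pos: [590.6, -370.5, 166.7]
tool_rot: [3.14, -0.008, 0.426]
force: [-0.7, -0.5, 0.2]
width: 0.4
```

```bash
python3 - <<'E'
from h import *
im,p=shot('wrist','w14.png')
go(579,-352,160,.43)
cv2.imwrite('pics/w14b.png',cv2.resize(im[30:222,128:384],(800,600),interpolation=cv2.INTER_CUBIC)[...,::-1])
im2,_=shot('scene','s14.png')
T=np.array(p['cam_to_world']); 
E
```

```text
clk 19.3 pos [ 589.3 -367.   165.3] rot [-3.137 -0.007  0.427] w -0.2 F [-0.1  0.9 -1.2] => shift [ -3.2 -17.9   5.3] turn -0.15
```

View pics/w14b.png

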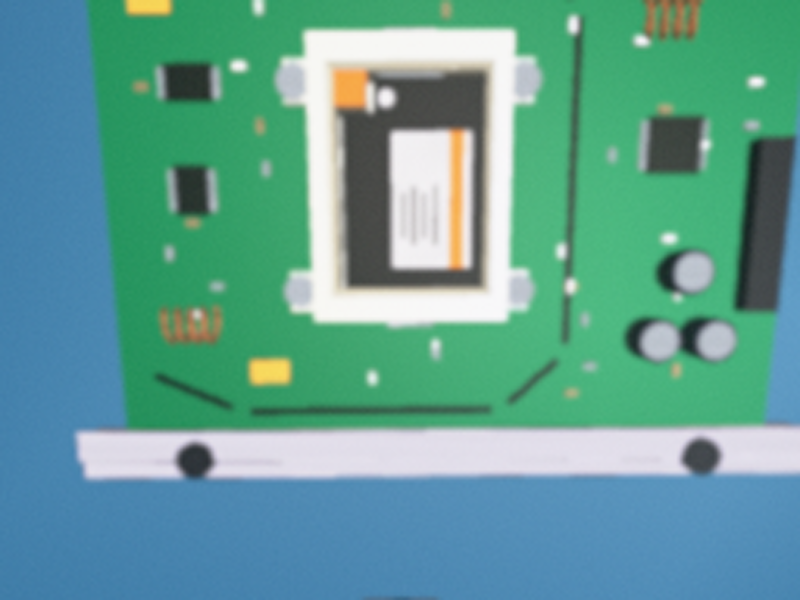

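View pics/s14.png

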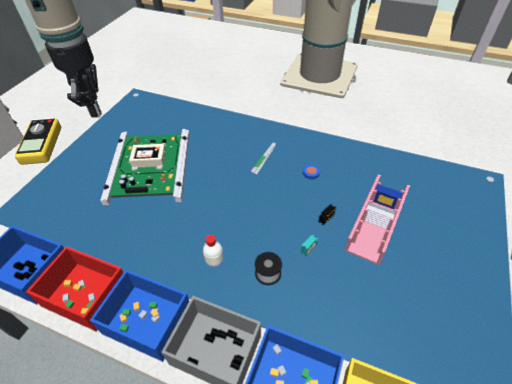

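```bash
python3 -c "
from h import *
print(ctrl.read_state()['qd']); print(ctrl.finish_job())"
```

```text
[-0.02075841 -0.00490367 -0.02632941  0.03660369 -0.00754437  0.0018213
  0.00051958]
the job is handed in; nothing more can be done
None
```

The black power module is fitted in the cream socket frame and the job is handed in, with the clock at about 19 s. The hand-in call gives no verdict.

**What I did:**
- I lifted the larger black module from the rack's far slot and left the small black and turquoise look-alikes alone.
- I stood it on the mat, tipped it label up, and gripped it by its long sides.
- I lowered it onto the clips with its notch at the corner key, let go, and pressed with closed fingers. The clips gave way at about 22 N.

**Last checks:**
- **Flush and level:** the fingertips stopped firmly at 42 mm, rim height, at the middle and at both ends. The highest force I read was about 28 N, against the 60 N limit.
- **Position:** the last pictures show the label up and the notch at the orange key. The module sits about 1 mm towards the frame's +x side; I judged that by eye from the picture. It is within the recess's play and the 2.5 mm allowed.
- **Surroundings:** the two spare modules and the things on the mat look unmoved, and the gripper was clear of everything.

**What I did not check:** I did not see the clips themselves in their grooves. I inferred it from the force drop as they gave way and the firm stop at flush.

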